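# Clamp the stop block in the ratchet bench clamp and hold the pressure

## Robot

A 7-joint arm with a two-finger parallel gripper is mounted at the origin on a cart in front of the work surface, level with it; the furniture and walls round the work are solid. World frame = base frame: x ahead of the robot, y to its left, z up, the work surface at z = 0. Lengths are in m, angles in rad, forces in N, time in s.
With the tool pointing down it reaches from about 0.35 to 0.9 m from the base axis. Payload 8.1 kg.
Tool frame: the origin (TCP) lies at the very end of the fingers, on their centre line; the grasp point (between the pads) lies 19 mm behind it (arm.tcp_to_grasp is the distance from the TCP to the grasp point, in m); z points along the fingers, y is the line along which they close (so a half turn about z gives the same grasp; the last joint's range is limited). The gripper opens to 92 mm and grips with 3 to 60 N. Pads are 19 mm wide; open, the fingers measure 130 mm over their backs; the gripper's body (75 mm by 190 mm) begins 47 mm behind the grasp point.
Start: joints at [1.032, 0.434, 0.025, 1.573, -0.012, 1.134, -0.075], TCP at [0.264, -0.567, 0.227] pointing down, gripper open.
Joint ranges: [-2.62, 2.62], [-0.44, 2.09], [-1.27, 1.32], [0.08, 2.57], [-1.32, 4.46], [0.12, 2], [-2.74, 2.74]. Speed limits (rad/s): [2.22, 2.22, 3.01, 3.01, 3.14, 3.14, 3.14].

## Interface

Orientations are given as a rotation vector (axis times angle).
In Python, from cell import arm gives the robot as it stands.
- The arm moves only by the shell command python3 nudge.py FILE [FORCE], which reads ROWS from the file FILE. ROWS is a JSON list of rows, 1 to 10 of them, each of 5 numbers: dx, dy, dz in m, then a turn about the tool's z in rad, then the opening from 0.0 (shut) to 1.0 (fully open); each row shifts and turns the commanded pose from where the row before left it, along the tool's axes as they then stand; what a row does not reach is not made up. A row lasts 1/10 s, in which the tool goes at most 0.05 m and 0.15 rad, less where a joint would pass 70% of its speed; a pose out of reach is approached as far as the arm can. The fingers move at their own pace and stop on an object; FORCE is the grip in N (left out, the last holds). Time passes only in rows, so rows that do not move let the fingers close. It prints the time, the measured TCP pose, the force, the opening and the grip force at its end. Input that does not fit is refused with a message, and nothing moves.
- arm.observe(): the state, without advancing time (a new reading comes with each control period).
- arm.get_image(name): name is "scene" or "top"; returns a dict with "image" (400x640x3 uint8, blue, green, red), "fx", "fy", "cx", "cy" (pixels), "distortion" ([k1, k2, p1, p2, k3] as OpenCV has them; the pictures are not rectified), "cam_to_world" (4x4, takes a point from camera to world coordinates). Camera axes: x right, y down, z forward; pixel columns grow to the right and rows downward; lengths in m; the calibration is good to about 2 mm. A picture is of the moment at which its call begins. There is no depth.
- arm.sign_off(): hands the job in; it is judged then, once.
The state is a dict: "clock": time; "joints": joint angles; "dq": joint speeds; "joint_efforts": joint torques, N m; "position": TCP position; "ee_rot": TCP orientation; "force": force on the tool from outside, world axes, zero at the start; "ft_torque": the same for the moment, N m; "width": opening from 0.0 (shut) to 1.0 (fully open); "gripper_force": force on a finger pad.
Only numpy, scipy, OpenCV 4.12 (cv2) and the standard library are available. Lean on these libraries where they do the work, as an engineer would, in place of code of your own. Each camera call takes 0.05 s, during which the arm holds its last target. There are 200 camera calls.

## Task

Take the hardwood block with the small hole, the biggest piece of wood behind the fence (to the robot's left), and set it lengthways on the bed of the bench clamp, between the spring pad and the end jaw, and let go of it. Then pump the clamp's trigger until the rod has run up and presses the block against the end jaw with the spring pad pushed in about halfway, never all the way. Finish while still holding the trigger squeezed, so that the pressure stays on the block.

Things in the scene. Friction and masses are not known exactly. Their poses are not given: they have to be found in the camera images.
- stop_block: planed hardwood block with a small hole, the largest loose piece of wood, 45 (x) x 85 (y) x 38 (z) mm, 0.18 kg (scaled 0.8 to 1.3); origin at the centre of its underside, z up. It starts left of the saw fence; grasp it across its 45 mm width from above.
- clamp: grey bench clamp fixed to the table right of the fence; origin at table height under the trigger pivot, +x along the rod to the end jaw. Base plate 70 mm wide, x -60..225, top 8 mm high. End jaw 60 wide, face x=200, top 53 high. Housing x -49..25, y +-22, top 96 high; above it a fixed black handle (x -37..-25, 26 wide, to 156 high), then the lever. Rod tail to x -90, 30 high.
- bed (a point): point on the base plate's top, x = 150 mm, y = 0 in the clamp's frame: place for the centre of the block's underside, the block's 85 mm length along the clamp's x (8 mm are then left to the end jaw; the rod later pushes the block home)
- end_jaw_face (a point): centre of the end jaw's face, x = 200 mm, 30 mm high; its x axis is the clamp's x
- pad_face (a point): centre of the front face of the spring pad (black plate 36 mm wide, 30 mm high, on the rod's front end, 30 mm high above the table); it starts 65 to 90 mm from the clamp's origin, 110 to 135 mm from the end jaw's face
- handle_grip (a point): middle of the fixed handle's upright, 133 mm high; handle 12 mm thick along the clamp's x
- trigger_grip (a point): middle of the trigger lever, 50 mm up from its pivot (83 mm high, clamp x = 0), where a finger pushes; lever 10 mm thick, 22 wide, top 152 high. At rest it leans 0.2 rad towards the end jaw. Straddle handle and lever from above, fingers closing along the clamp's x: 52 mm over both at rest, 32 mm fully squeezed.
- trigger (a joint): rad: 0 released, 0.4 fully squeezed towards the handle (20 mm at the grip point). A spring, 2.5 to 4 N at the grip point, returns it. A full squeeze carries the rod 12 to 16 mm forward (40 mm per rad, after up to 4 mm lost while the pawl finds a tooth); on release the pawl clicks back over the teeth and the rod stays.
- rod (a joint): travel of the rod towards the end jaw, m: starts at 0 to 0.025, at most 0.078. Only 4 N of friction keep it where it is: if the trigger is let go under pressure the spring pad pushes the rod back until about 4 N are left, and the next squeeze takes up from there.
- pad (a joint): how far the spring pad is pushed in towards the rod, m: 0 free, 0.018 all the way in; 1.5 N per mm. Pressing 12 N on the block (0.008) takes about 16 N at the trigger's grip point.

How it is judged:
On the way, in this order (a step that is already met when the one before it is completed fails the run):
1. the block stands on the clamp's bed lengthways between pad and end jaw, let go, the pad not yet pressed (x of stop_block in the frame of clamp between 0.12 and 0.165 m and y of stop_block in the frame of clamp between -0.015 and 0.015 m and height (world z) of stop_block between 0.004 and 0.012 m and angle between stop_block's own z axis and vertical below 0.1 rad and angle between the y axis of stop_block and the x axis of clamp, either way round below 0.25 rad and contact force between the fingers and stop_block below 0.3 N and value of joint pad below 0.002 m), for 0.2 s.
2. the pad, pushed by the trigger, bears on the block (contact force between pad and stop_block above 2 N and contact force between the fingers and trigger above 1 N), for 0.1 s.
At the end, for the whole second after the job is handed in: block flat on the bed (tilt under 0.1 rad), lengthways within 0.12 rad, within 15 mm of the clamp's middle, home against the end jaw (within 3 mm); spring pad pushed in 4.5 to 13 mm, over 4 N on the block; fingers still press the squeezed trigger with over 2 N and do not touch the block (value of joint pad between 0.0045 and 0.013 m and contact force between pad and stop_block above 4 N and contact force between the fingers and trigger above 2 N and value of joint trigger above 0.03 rad and contact force between each of the arm, the fingers and stop_block below 0.3 N and x of stop_block in the frame of clamp above 0.1545 m and y of stop_block in the frame of clamp between -0.015 and 0.015 m and height (world z) of stop_block below 0.013 m and angle between stop_block's own z axis and vertical below 0.1 rad and angle between the y axis of stop_block and the x axis of clamp, either way round below 0.12 rad and linear speed of stop_block below 0.01 m/s); the arm keeps its last pose, push and grip.
It fails at once if the spring pad was pushed in all the way (over 15.5 mm): the block is being crushed (value of joint pad above 0.0155 m).
It also fails if it takes over 72 s, if anything falls off the work surface, if the arm or the gripper's body presses on something with over 40 N, if the wrist force passes 120 N, or if a joint passes its speed limit or range.

## Working session

There is one attempt and no reset: what is moved stays moved. The work goes in short steps, Python scripts to look and compute and a shell command to move; the robot and the scene stay as the last step left them, time stands still between calls to the robot, and variables do not carry over. Pictures are saved under pics/ and viewed, at most 10 in all, crops included, and the job is handed in when it is done.

```bash
ls; mkdir -p pics
python3 - <<'E'
from cell import arm
import cv2,numpy as np
for n in("scene","top"):
    d=arm.get_image(n); cv2.imwrite(f"pics/{n}0.png",d["image"])
    print(n,d["fx"],d["fy"],d["cx"],d["cy"],d["distortion"]); print(np.round(d["cam_to_world"],3))
o=arm.observe(); print({k:np.round(v,3) for k,v in o.items()}, arm.tcp_to_grasp)
E
```

```text
cell.py
nudge.py
pics
scene 488.5117534278114 488.5117534278114 318.4493064189203 200.81376366733164 [-0.05941506  0.          0.          0.          0.        ]
[[-0.639 -0.486  0.597 -0.179]
 [-0.77   0.402 -0.497  0.534]
 [ 0.001 -0.776 -0.63   0.827]
 [ 0.     0.     0.     1.   ]]
top 448.1512320194839 448.1512320194839 322.1114005684796 202.39346410521304 [-0.12149064  0.          0.          0.          0.        ]
[[ 0.072 -0.968  0.239  0.259]
 [-0.997 -0.071  0.012 -0.068]
 [ 0.006 -0.24  -0.971  1.171]
 [ 0.     0.     0.     1.   ]]
{'clock': np.float64(0.1), 'joints': array([ 1.032,  0.435,  0.025,  1.574, -0.012,  1.134, -0.075]), 'dq': array([ 0.001, -0.001,  0.001, -0.002,  0.001, -0.001, -0.001]), 'joint_efforts': array([ 3.0000e-03, -6.6913e+01,  9.8800e-01, -3.1515e+01, -6.1000e-02,
        3.7000e-02,  0.0000e+00]), 'position': array([ 0.264, -0.566,  0.226]), 'ee_rot': array([-3.066e+00, -6.790e-01,  1.000e-03]), 'force': array([-0.005, -1.211, -1.083]), 'ft_torque': array([0.031, 0.037, 0.09 ]), 'gripper_force': np.float64(0.0), 'width': np.float64(1.001)} 0.0188
```

View pics/scene0.png

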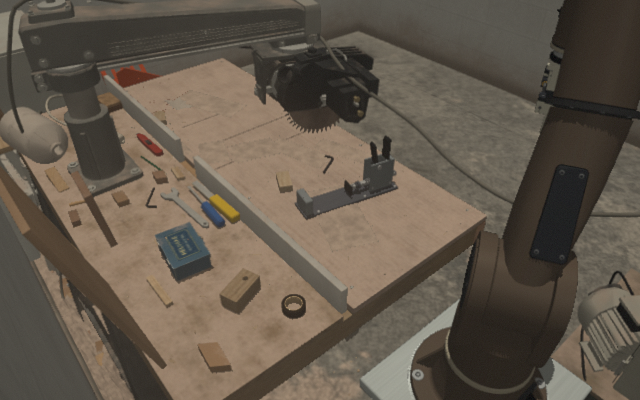

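View pics/top0.png

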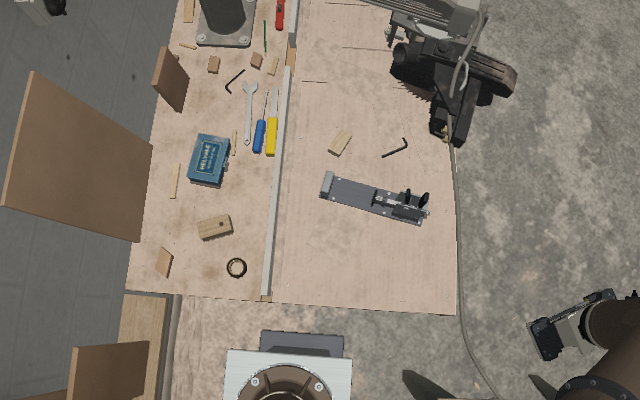

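The scene image shows the block at about (240,289) left of the fence, and the clamp running from its jaw at (305,203) to the handle at (380,165). In the top image the block is at (215,226), the clamp jaw at (327,184), and the handle and lever at about (415,200). Next I'll enlarge these areas.

Run:
```python
import cv2,numpy as np
t=cv2.imread("pics/top0.png"); s=cv2.imread("pics/scene0.png")
a=cv2.resize(t[160:235,312:440],None,fx=6,fy=6,interpolation=cv2.INTER_CUBIC)  # 768x450
cv2.imwrite("pics/c1.png",a)
b=cv2.resize(t[205:250,190:240],None,fx=8,fy=8,interpolation=cv2.INTER_CUBIC) #400x360
c=cv2.resize(s[262:317,213:263],None,fx=8,fy=8,interpolation=cv2.INTER_CUBIC)#400x440
b=cv2.copyMakeBorder(b,0,80,0,0,cv2.BORDER_CONSTANT)
cv2.imwrite("pics/c2.png",np.hstack([b,c]))
cv2.imwrite("pics/c3.png",cv2.resize(s[130:220,288:403],None,fx=6,fy=6,interpolation=cv2.INTER_CUBIC))
```

```text
(no output)
```

View pics/c1.png

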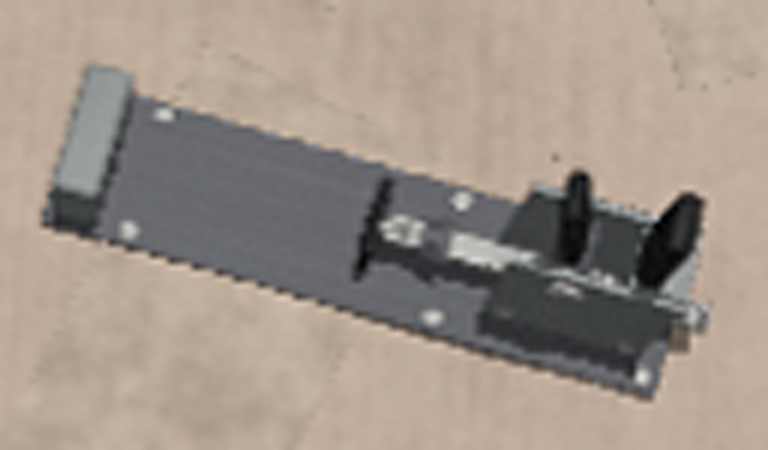

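View pics/c2.png

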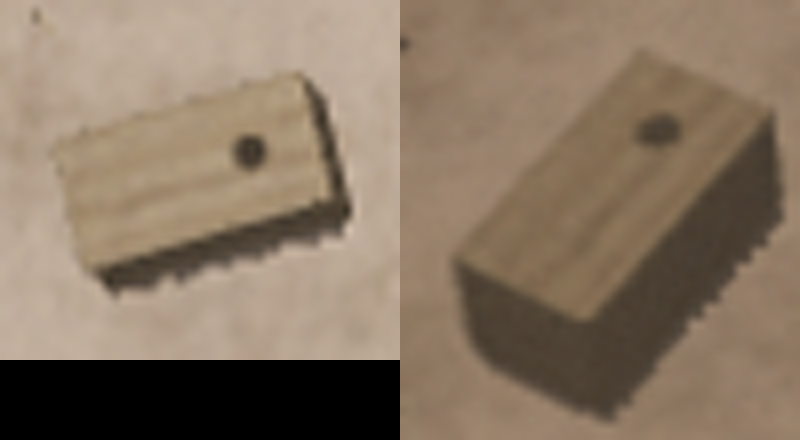

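View pics/c3.png

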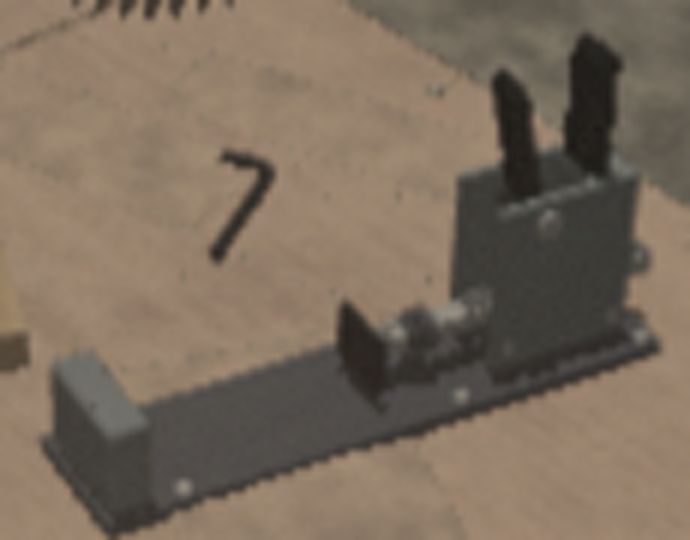

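Clamp crop: the jaw top corners, plate corners, pad at about (385,185), and handle and lever tops are all clear. Block crop: the four top corners are visible in both views. I'll fit both poses using both cameras.

```bash
cat > h.py <<'E'
import numpy as np,cv2
from scipy.optimize import least_squares
from cell import arm
def cams():
    return {n:arm.get_image(n) for n in("scene","top")}
def proj(d,P):
    M=np.linalg.inv(d["cam_to_world"]); K=np.array([[d["fx"],0,d["cx"]],[0,d["fy"],d["cy"]],[0,0,1.]])
    r,_=cv2.Rodrigues(M[:3,:3]); return cv2.projectPoints(np.float64(P),r,M[:3,3],K,np.float64(d["distortion"]))[0][:,0]
def px(c,s,off): return (np.float64(c)+.5)/s-.5+off
def place(p,L): # x,y,yaw
    c,s=np.cos(p[2]),np.sin(p[2]); L=np.float64(L)
    return np.c_[p[0]+c*L[:,0]-s*L[:,1],p[1]+s*L[:,0]+c*L[:,1],L[:,2]]
def fit(D,obs,p0):
    f=lambda p:np.concatenate([(proj(D[n],place(p,L))-u).ravel() for n,L,u in obs])
    r=least_squares(f,p0,loss="soft_l1"); return r.x,r.fun.reshape(-1,2)
E
python3 - <<'E'
from h import *
D=cams()
B=np.array([[-.0225,-.0425,.038],[.0225,-.0425,.038],[.0225,.0425,.038],[-.0225,.0425,.038]])
# image order in top: left-top(+x,+y), right-top(+x,-y), right-bottom(-x,-y), left-bottom(-x,+y)
Bt=B[[2,1,0,3]]; ut=px([(55,148),(300,72),(335,197),(92,270)],8,[190,205])
# scene: (240,50) far ,(372,110) right,(185,320) near,(58,262) left
us=px([(240,50),(372,110),(185,320),(58,262)],8,[213,262])
Bs=B[[1,0,3,2]]
for obs in([("top",Bt,ut)],[("scene",Bs,us)],[("top",Bt,ut),("scene",Bs,us)]):
    p,r=fit(D,obs,[.45,.17,.2]); print("block",np.round(p,4),np.round(r,1).tolist())
ot=("top",np.array([[225,-30,53],[200,-30,53],[200,30,53],[225,30,53],[-60,35,8],[200,-35,8],[-31,0,156],[13.7,0,150.6]])/1e3,
  px([(90,66),(133,75),(98,197),(57,187),(650,398),(137,95),(688,200),(578,176)],6,[312,160]))
os_=("scene",np.array([[200,-30,53],[200,30,53],[225,30,53],[225,35,0],[-60,35,8],[-31,0,156],[13.7,0,150.6]])/1e3,
  px([(92,350),(148,425),(110,438),(112,533),(660,345),(597,42),(505,75)],6,[288,130]))
for obs in([ot],[os_],[ot,os_]):
    c,r=fit(D,obs,[.55,-.25,1.4]); print("clamp",np.round(c,4),np.round(r,1).tolist())
for x in range(65,95,5): print(x,[np.round((proj(D[n],place(c,[[x/1e3,-.018,.045],[x/1e3,.018,.045]]))-o+.5)*6-.5).tolist() for n,o in(("top",[312,160]),("scene",[288,130]))])
print("world bed,grip", place(c,[[.15,0,.008],[-.008,0,.14]]), arm.observe()["clock"])
E
```

```text
block [0.455  0.2199 0.385 ] [[-0.3, -0.3], [0.4, -0.5], [0.5, 0.1], [-0.6, 0.8]]
block [0.459  0.2215 0.3773] [[-0.1, -0.1], [0.4, -0.2], [0.6, 0.6], [-1.1, -0.4]]
block [0.4571 0.2209 0.3836] [[-0.5, -1.1], [0.1, -1.3], [0.2, -0.7], [-0.9, -0.0], [0.5, 0.3], [1.1, 0.1], [1.4, 1.0], [-0.3, 0.1]]
clamp [ 0.5528 -0.2709  1.3839] [[-1.8, -1.2], [0.3, -0.4], [0.3, 0.7], [-2.2, -0.1], [2.0, -2.3], [-0.4, -0.3], [0.6, 1.4], [0.2, 1.3]]
clamp [ 0.5537 -0.2707  1.3651] [[0.1, -0.9], [1.4, -0.6], [-1.2, 0.2], [-0.3, 1.5], [0.2, -1.1], [-0.4, 0.2], [0.4, 0.7]]
clamp [ 0.5532 -0.2705  1.3779] [[-1.7, -1.9], [0.3, -1.0], [0.2, 0.0], [-2.3, -0.8], [1.7, -2.4], [-0.4, -0.9], [0.4, 1.2], [-0.0, 1.0], [0.4, -0.2], [2.0, 0.1], [-0.5, 0.9], [0.4, 2.2], [0.3, -1.2], [-0.4, 0.2], [0.5, 0.9]]
65 [[[427.0, 178.0], [408.0, 256.0]], [[374.0, 290.0], [417.0, 333.0]]]
70 [[[415.0, 175.0], [396.0, 253.0]], [[365.0, 293.0], [407.0, 336.0]]]
75 [[[404.0, 172.0], [385.0, 250.0]], [[355.0, 296.0], [397.0, 339.0]]]
80 [[[393.0, 170.0], [374.0, 247.0]], [[346.0, 300.0], [388.0, 342.0]]]
85 [[[382.0, 167.0], [363.0, 244.0]], [[336.0, 303.0], [378.0, 346.0]]]
90 [[[371.0, 164.0], [352.0, 241.0]], [[326.0, 306.0], [368.0, 349.0]]]
world bed,grip [[ 0.58198224 -0.12323562  0.008     ]
 [ 0.55169134 -0.27830484  0.14      ]] 0.2
```

Run:
```python
from h import *
D=cams()
ot=("top",np.array([[200,-30,53],[200,30,53],[-60,35,0],[225,35,0],[200,-35,8],[-31,0,156],[13.7,0,150.6]])/1e3,
  px([(133,75),(98,197),(652,400),(42,228),(137,95),(688,212),(578,184)],6,[312,160]))
os_=("scene",np.array([[200,-30,53],[200,30,53],[225,35,0],[-60,35,8],[-31,0,156],[13.7,0,150.6]])/1e3,
  px([(92,350),(148,425),(112,533),(660,345),(597,52),(507,82)],6,[288,130]))
for obs in([ot],[os_],[ot,os_]):
    c,r=fit(D,obs,[.55,-.25,1.4]); print("clamp",np.round(c,4),np.round(r,1).tolist())
def box(x0,x1,y,z0,z1): return np.array([[x,yy,z] for x in(x0,x1) for yy in(-y,y) for z in(z0,z1)])/1e3
E=[(a,b) for a in range(8) for b in range(a) if bin(a^b).count("1")==1]
out=[]
for n,(u,v,w,h,s) in(("top",(312,160,128,75,6)),("scene",(288,130,115,90,5))):
    im=cv2.resize(D[n]["image"][v:v+h,u:u+w],None,fx=s,fy=s,interpolation=cv2.INTER_CUBIC)
    im=cv2.copyMakeBorder(im,0,0,0,768-im.shape[1],cv2.BORDER_CONSTANT)
    if n=="top": im=im[:]
    for bx in(box(-60,225,35,0,8),box(200,220,30,8,53),box(-49,25,22,8,96),box(-37,-25,13,96,156),box(79,81,18,15,45)):
        q=np.round((proj(D[n],place(c,bx))-[u,v]+.5)*s-.5).astype(int)
        for a,b in E: cv2.line(im,tuple(map(int,q[a])),tuple(map(int,q[b])),(0,255,255),1)
    out.append(im)
cv2.imwrite("pics/ov.png",cv2.resize(np.vstack(out),None,fx=.66,fy=.66,interpolation=cv2.INTER_AREA))
```

```text
clamp [ 0.5505 -0.2701  1.3716] [[0.3, -0.4], [0.1, 0.6], [0.4, -1.1], [-0.4, -0.2], [-0.4, -0.4], [0.2, 0.4], [-0.2, 0.7]]
clamp [ 0.5509 -0.2684  1.3513] [[-0.3, -0.6], [0.7, -0.2], [-1.0, 1.7], [0.4, -0.1], [-0.1, -0.6], [0.1, 0.3]]
clamp [ 0.5509 -0.2694  1.3662] [[0.2, -0.9], [-0.2, -0.0], [0.1, -1.1], [-0.6, -0.8], [-0.5, -0.9], [-0.1, 0.3], [-0.5, 0.5], [0.4, -0.1], [1.7, 0.2], [0.1, 2.3], [0.6, -0.5], [0.0, -0.8], [0.5, 0.2]]
```

View pics/ov.png

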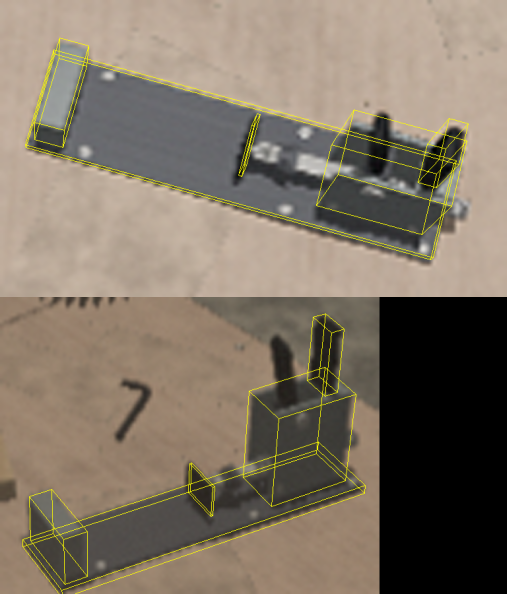

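The model overlay fits within about 1 px in both views. That gives clamp ≈ (0.5505, -0.2695), yaw 1.366, pad x ≈ 80 mm, and block ≈ (0.457, 0.221), yaw 0.384. These are consistent with the stated sizes and with the reach.

```bash
cat >> h.py <<'E'
from scipy.spatial.transform import Rotation as R
C=np.array([.5505,-.2695,1.366])
def to(x,y,z,psi):
    o=arm.observe(); M=R.from_rotvec(o["ee_rot"]).as_matrix(); a=np.arctan2(M[1,0],M[0,0])
    print("t",round(o["clock"],2),"pos",np.round(o["position"],4),"psi",round(a,3),"zdir",np.round(M[:,2],3),"J",np.round(o["joints"],2),"F",np.round(o["force"],1),"w",round(o["width"],3),"gf",round(o["gripper_force"],1))
    print("tool delta",np.round(M.T@(np.array([x,y,z])-o["position"]),4),"turn",round((a-psi+np.pi)%(2*np.pi)-np.pi,3))
E
python3 -c "
from h import *
to(.457,.221,.24,1.955)"; echo '[[0, 0, -0.02, -0.15, 1], [0, 0, 0, -0.15, 1], [0, 0, 0, -0.15, 1], [0, 0, 0, -0.15, 1], [0, 0, 0, 0, 1]]' > mv.in && python3 nudge.py mv.in; python3 -c "
from h import *
to(.457,.221,.24,1.955)"
```

```text
t 0.3 pos [ 0.2638 -0.5664  0.2265] psi 0.436 zdir [-0.  0. -1.] J [ 1.03  0.43  0.02  1.57 -0.01  1.13 -0.08] F [-0.3 -0.3 -0.5] w 0.999 gf 0.0
tool delta [ 0.5075 -0.6323 -0.0132] turn -1.519
clock: 0.8
position: [0.2636, -0.5666, 0.2467]
ee_rot: [-2.728, -1.558, -0.0]
force: [-1.3, 0.1, -0.0]
width: 1.001
gripper_force: 0.0
t 0.8 pos [ 0.2636 -0.5666  0.2467] psi 1.038 zdir [ 0.  0. -1.] J [ 1.12  0.43 -0.11  1.54  0.05  1.18  0.48] F [-1.3  0.1 -0. ] w 1.001 gf 0.0
tool delta [ 0.7767 -0.2335  0.0068] turn -0.917
```

```bash
echo '[[0.038, -0.011, 0, 0, 1], [0.038, -0.011, 0, 0, 1], [0.038, -0.011, 0, 0, 1], [0.038, -0.011, 0, 0, 1], [0.038, -0.011, 0, 0, 1], [0.038, -0.011, 0, 0, 1], [0.038, -0.011, 0, 0, 1], [0.038, -0.011, 0, 0, 1], [0.038, -0.011, 0, 0, 1], [0.038, -0.011, 0, 0, 1]]' > mv.in && python3 nudge.py mv.in
echo '[[0.038, -0.011, 0, 0, 1], [0.038, -0.011, 0, 0, 1], [0.038, -0.011, 0, 0, 1], [0.038, -0.011, 0, 0, 1], [0.038, -0.011, 0, 0, 1], [0.038, -0.011, 0, 0, 1], [0.038, -0.011, 0, 0, 1], [0.038, -0.011, 0, 0, 1], [0.038, -0.011, 0, 0, 1], [0, 0, 0, 0, 1]]' > mv.in && python3 nudge.py mv.in
echo '[[0, 0, 0, -0.15, 1], [0, 0, 0, -0.15, 1], [0, 0, 0, -0.15, 1], [0, 0, 0, -0.15, 1], [0, 0, 0, -0.15, 1], [0, 0, 0, -0.15, 1], [0, 0, 0, -0.02, 1], [0, 0, 0, 0, 1]]' > mv.in && python3 nudge.py mv.in ; python3 -c "
from h import *
to(.457,.221,.016,1.955)"
```

```text
clock: 1.8
position: [0.3631, -0.1821, 0.2469]
ee_rot: [2.733, 1.547, 0.001]
force: [1.0, -0.5, -0.2]
width: 1.001
gripper_force: 0.0
clock: 2.8
position: [0.4524, 0.1668, 0.247]
ee_rot: [-2.726, -1.556, -0.004]
force: [0.3, 0.4, -0.2]
width: 0.997
gripper_force: 0.0
clock: 3.6
position: [0.4522, 0.1605, 0.2466]
ee_rot: [-1.763, -2.6, 0.0]
force: [-0.6, 1.3, -0.7]
width: 0.996
gripper_force: 0.0
t 3.6 pos [0.4522 0.1605 0.2466] psi 1.95 zdir [-0. -0. -1.] J [ 0.23  0.29 -0.83  1.84  0.24  1.12 -0.31] F [-0.6  1.3 -0.7] w 0.996 gf 0.0
tool delta [0.0544 0.0269 0.2306] turn -0.005
```

```bash
echo '[[0.027, 0.0135, 0.01, 0, 1], [0.027, 0.0135, 0.03, 0, 1], [0, 0, 0.04, 0, 1], [0, 0, 0.04, 0, 1], [0, 0, 0.04, 0, 1], [0, 0, 0.04, 0, 1], [0, 0, 0.02, 0, 1], [0, 0, 0.014, 0, 1], [0, 0, 0, 0, 1]]' > mv.in && python3 nudge.py mv.in;python3 -c "
from h import *
to(.457,.221,.012,1.955)"
```

```text
clock: 4.5
position: [0.4562, 0.2207, 0.0114]
ee_rot: [-1.759, -2.602, 0.004]
force: [0.2, -0.2, -0.0]
width: 0.999
gripper_force: 0.0
t 4.5 pos [0.4562 0.2207 0.0114] psi 1.953 zdir [-0.002 -0.001 -1.   ] J [-0.09  0.63 -0.64  2.03  0.59  0.67 -0.73] F [ 0.2 -0.2 -0. ] w 0.999 gf 0.0
tool delta [ 0.      0.0008 -0.0006] turn -0.002
```

```bash
echo '[[0, 0, 0, 0, 0.3], [0, 0, 0, 0, 0.3], [0, 0, 0, 0, 0.3], [0, 0, 0, 0, 0.3], [0, 0, 0, 0, 0.3], [0, 0, 0, 0, 0.3], [0, 0, 0, 0, 0.3], [0, 0, 0, 0, 0.3]]' > mv.in && python3 nudge.py mv.in 25;python3 -c "
from h import *
to(.457,.221,.012,1.955)"
```

```text
clock: 5.3
position: [0.4569, 0.2212, 0.0128]
ee_rot: [1.756, 2.605, -0.0]
force: [-1.1, -0.3, 3.5]
width: 0.489
gripper_force: 24.9
t 5.3 pos [0.4569 0.2212 0.0128] psi 1.956 zdir [ 0. -0. -1.] J [-0.09  0.63 -0.64  2.03  0.59  0.68 -0.73] F [-1.1 -0.3  3.5] w 0.489 gf 24.9
tool delta [-0.0002  0.      0.0008] turn 0.001
```

```bash
echo '[[0, 0, -0.02, 0, 0.3], [0, 0, -0.03, 0, 0.3], [0, 0, -0.03, 0, 0.3], [0, 0, -0.03, 0, 0.3], [0, 0, -0.03, 0, 0.3], [0, 0, -0.02, 0, 0.3], [0, 0, 0, 0, 0.3]]' > mv.in && python3 nudge.py mv.in;python3 -c "
from h import *
p=place(C,[[.148,0,0.022]])[0];print(p)
to(p[0],p[1],.17,1.366)"
```

```text
clock: 6.0
position: [0.458, 0.2222, 0.175]
ee_rot: [1.754, 2.603, 0.006]
force: [-0.6, 0.1, -2.2]
width: 0.487
gripper_force: 24.9
[ 0.58059843 -0.12459284  0.022     ]
t 6.0 pos [0.458  0.2222 0.175 ] psi 1.956 zdir [ 0.004  0.002 -1.   ] J [ 0.06  0.42 -0.81  1.87  0.36  1.   -0.52] F [-0.6  0.1 -2.2] w 0.487 gf 24.9
tool delta [-0.3674 -0.0166  0.0049] turn 0.59
```

```bash
echo '[[-0.036, -0.0016, 0, 0, 0.3], [-0.036, -0.0016, 0, 0, 0.3], [-0.036, -0.0016, 0, 0, 0.3], [-0.036, -0.0016, 0, 0, 0.3], [-0.036, -0.0016, 0, 0, 0.3], [-0.036, -0.0016, 0, 0, 0.3], [-0.036, -0.0016, 0, 0, 0.3], [-0.036, -0.0016, 0, 0, 0.3], [-0.036, -0.0016, 0, 0, 0.3], [0, 0, 0, 0, 0.3]]' > mv.in && python3 nudge.py mv.in; echo '[[0, 0, 0, 0.1, 0.3], [0, 0, 0, 0.12, 0.3], [0, 0, 0, 0.12, 0.3], [0, 0, 0, 0.12, 0.3], [0, 0, 0, 0.12, 0.3], [0, 0, 0, 0.01, 0.3], [0, 0, 0, 0, 0.3]]' > mv.in && python3 nudge.py mv.in;python3 -c "
from h import *
p=place(C,[[.148,0,0.022]])[0]
to(p[0],p[1],.1,1.366)"
```

```text
clock: 7.0
position: [0.5655, -0.0912, 0.1703]
ee_rot: [-1.765, -2.598, 0.005]
force: [-1.4, -0.5, -2.4]
width: 0.488
gripper_force: 24.9
clock: 7.7
position: [0.5647, -0.0842, 0.1718]
ee_rot: [-2.433, -1.986, 0.002]
force: [0.2, 0.0, -1.5]
width: 0.491
gripper_force: 24.9
t 7.7 pos [ 0.5647 -0.0842  0.1718] psi 1.369 zdir [-0.001 -0.    -1.   ] J [ 0.47  0.47 -0.59  1.74  0.3   1.02 -0.42] F [ 0.2  0.  -1.5] w 0.491 gf 24.9
tool delta [-0.0364  0.0238  0.0718] turn 0.003
```

```bash
echo '[[-0.018, 0.012, 0.012, 0, 0.3], [-0.0184, 0.0118, 0.02, 0, 0.3], [0, 0, 0.02, 0, 0.3], [0, 0, 0.02, 0, 0.3], [0, 0, 0, 0, 0.3], [0, 0, 0, 0, 0.3]]' > mv.in && python3 nudge.py mv.in;python3 -c "
from h import *
p=place(C,[[.148,0,0.022]])[0]
to(p[0],p[1],.0215,1.366)
D=cams()
a=cv2.resize(D['top']['image'][150:240,300:440],None,fx=4,fy=4,interpolation=cv2.INTER_CUBIC)
b=cv2.resize(D['scene']['image'][130:222,270:410],None,fx=4,fy=4,interpolation=cv2.INTER_CUBIC)
cv2.imwrite('pics/pre.png',cv2.resize(np.vstack([a,b]),None,fx=.8,fy=.8))"
```

```text
clock: 8.3
position: [0.581, -0.1253, 0.1004]
ee_rot: [-2.435, -1.983, 0.001]
force: [0.8, 0.0, -2.2]
width: 0.488
gripper_force: 24.9
t 8.3 pos [ 0.581  -0.1253  0.1004] psi 1.367 zdir [-0.001  0.    -1.   ] J [ 0.49  0.58 -0.54  1.76  0.36  0.91 -0.41] F [ 0.8  0.  -2.2] w 0.488 gf 24.9
tool delta [ 0.0006 -0.0004  0.0789] turn 0.001
```

View pics/pre.png

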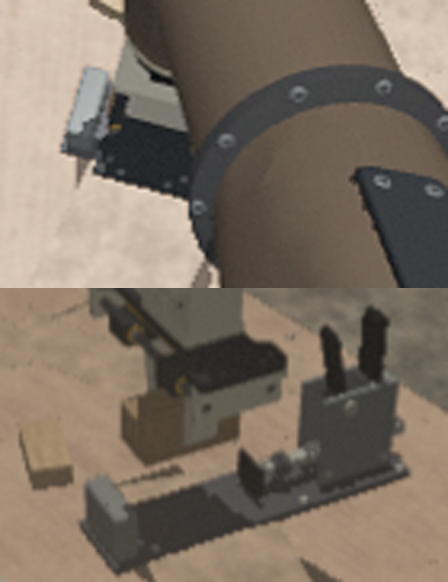

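The picture shows the block held above the bed between jaw and pad, aligned with the clamp. I'll lower it.

```bash
echo '[[0, 0, 0.02, 0, 0.3], [0, 0, 0.02, 0, 0.3], [0, 0, 0.015, 0, 0.3], [0, 0, 0.012, 0, 0.3], [0, 0, 0.007, 0, 0.3], [0, 0, 0.003, 0, 0.3], [0, 0, 0.001, 0, 0.3], [0, 0, 0, 0, 0.3], [0, 0, 0, 0, 0.3]]' > mv.in && python3 nudge.py mv.in;python3 -c "
from h import *
p=place(C,[[.148,0,0.022]])[0]
to(p[0],p[1],.0208,1.366)"
```

```text
clock: 9.3
position: [0.5815, -0.125, 0.0233]
ee_rot: [2.437, 1.982, 0.001]
force: [-0.0, 0.7, -1.7]
width: 0.491
gripper_force: 24.9
t 9.3 pos [ 0.5815 -0.125   0.0233] psi 1.366 zdir [ 0.001 -0.    -1.   ] J [ 0.46  0.67 -0.49  1.81  0.44  0.76 -0.47] F [-0.   0.7 -1.7] w 0.491 gf 24.9
tool delta [ 0.0002 -0.001   0.0025] turn -0.0
```

```bash
echo '[[0, 0, 0.0015, 0, 0.3], [0, 0, 0.001, 0, 0.3], [0, 0, 0, 0, 0.3]]' > mv.in && python3 nudge.py mv.in; echo '[[0, 0, 0, 0, 0.55], [0, 0, 0, 0, 0.62], [0, 0, 0, 0, 0.7], [0, 0, 0, 0, 0.8], [0, 0, 0, 0, 0.8], [0, 0, 0, 0, 0.8]]' > mv.in && python3 nudge.py mv.in
```

```text
clock: 9.6
position: [0.5814, -0.125, 0.0209]
ee_rot: [2.437, 1.982, 0.0]
force: [-1.5, -0.9, 4.4]
width: 0.487
gripper_force: 24.9
clock: 10.2
position: [0.5811, -0.1249, 0.0202]
ee_rot: [-2.437, -1.982, 0.0]
force: [0.1, -0.1, -0.1]
width: 0.795
gripper_force: 0.0
```

```bash
echo '[[0, 0, -0.01, 0, 0.8], [0, 0, -0.03, 0, 0.8], [0, 0, -0.04, 0, 1], [0, 0, -0.04, 0, 1], [0, 0, -0.04, 0, 1], [0, 0, -0.04, 0, 1], [0, 0, -0.02, 0.1, 1], [0, 0, 0, 0.15, 1], [0, 0, 0, 0.15, 1], [0, 0, 0, 0.15, 1]]' > mv.in && python3 nudge.py mv.in; echo '[[0, 0, 0, 0.15, 1], [0, 0, 0, 0.15, 1], [0, 0, 0, 0.15, 1], [0, 0, 0, 0.15, 1], [0, 0, 0, 0.15, 1], [0, 0, 0, 0.15, 1], [0, 0, 0, 0.12, 1], [0, 0, 0, 0, 1]]' > mv.in && python3 nudge.py mv.in;python3 -c "
from h import *
p=place(C,[[-.013,0,0.022]])[0]
to(p[0],p[1],.2,-.205)
D=cams()
a=cv2.resize(D['top']['image'][150:240,300:440],None,fx=4,fy=4,interpolation=cv2.INTER_CUBIC)
b=cv2.resize(D['scene']['image'][130:222,270:410],None,fx=5,fy=5,interpolation=cv2.INTER_CUBIC)
cv2.imwrite('pics/pl.png',b);print(D['top']['image'].shape)"
```

```text
clock: 11.2
position: [0.581, -0.1248, 0.2413]
ee_rot: [2.887, 1.237, 0.001]
force: [0.6, 0.6, -0.3]
width: 1.001
gripper_force: 0.0
clock: 12.0
position: [0.5811, -0.1246, 0.241]
ee_rot: [-3.125, 0.322, -0.001]
force: [-0.9, 0.3, -1.3]
width: 1.0
gripper_force: 0.0
t 12.0 pos [ 0.5811 -0.1246  0.241 ] psi -0.206 zdir [ 0.001  0.    -1.   ] J [ 0.3   0.39 -0.25  1.61  0.1   1.15 -1.75] F [-0.9  0.3 -1.3] w 1.0 gf 0.0
tool delta [-0.0004  0.1611  0.041 ] turn -0.001
(400, 640, 3)
```

View pics/pl.png

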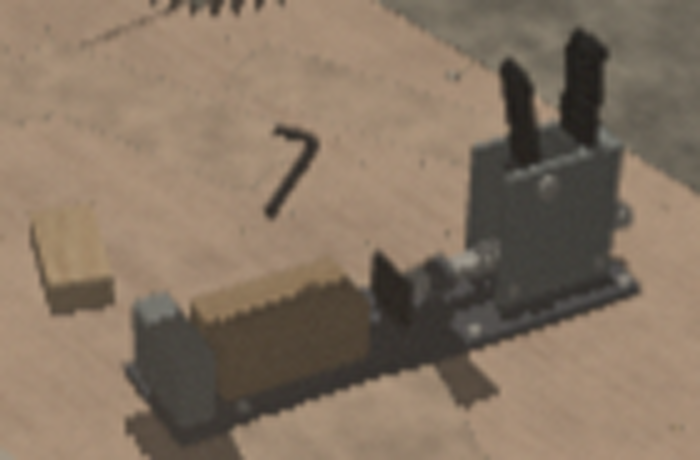

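The picture shows the block flat on the bed, square to the jaw, with the pad a couple of centimetres behind it. Next I move over the trigger.

```bash
echo '[[0, 0.04, 0, 0, 1], [0, 0.04, 0, 0, 1], [0, 0.04, 0, 0, 1], [0, 0.036, 0, 0, 1], [0, 0, 0, 0, 1], [0, 0, 0, 0, 1]]' > mv.in && python3 nudge.py mv.in;python3 -c "
from h import *
p=place(C,[[-.013,0,0.022]])[0]
to(p[0],p[1],.125,-.205)"
```

```text
clock: 12.7
position: [0.549, -0.2786, 0.2402]
ee_rot: [-3.125, 0.32, 0.0]
force: [-0.9, 0.9, -0.1]
width: 1.001
gripper_force: 0.0
t 12.7 pos [ 0.549  -0.2786  0.2402] psi -0.204 zdir [-0.  0. -1.] J [ 0.53  0.42 -0.2   1.56  0.09  1.17 -1.47] F [-0.9  0.9 -0.1] w 1.001 gf 0.0
tool delta [-0.0004  0.0038  0.1152] turn 0.001
```

```bash
echo '[[0, 0.0038, 0, 0, 1], [0, 0, 0.03, 0, 1], [0, 0, 0.03, 0, 1], [0, 0, 0.02, 0, 1], [0, 0, 0.02, 0, 1], [0, 0, 0.015, 0, 1], [0, 0, 0, 0, 1]]' > mv.in && python3 nudge.py mv.in; echo '[[0, 0.004, 0, 0, 1], [0, 0.005, 0, 0, 1], [0, 0, 0, 0, 1]]' > mv.in && python3 nudge.py mv.in 12;python3 -c "
from h import *
p=place(C,[[-.022,0,0.022]])[0]
to(p[0],p[1],.125,-.205)"
```

```text
clock: 13.4
position: [0.5479, -0.2795, 0.1232]
ee_rot: [-3.124, 0.315, 0.006]
force: [-0.1, 0.5, -0.1]
width: 0.996
gripper_force: 0.0
clock: 13.7
position: [0.5472, -0.2916, 0.1263]
ee_rot: [3.124, -0.322, 0.002]
force: [0.1, -0.2, 0.1]
width: 1.0
gripper_force: 0.0
t 13.7 pos [ 0.5472 -0.2916  0.1263] psi -0.205 zdir [ 0.001 -0.001 -1.   ] J [ 0.54  0.53 -0.19  1.69  0.12  0.93 -1.48] F [ 0.1 -0.2  0.1] w 1.0 gf 0.0
tool delta [-0.0012 -0.0004  0.0013] turn -0.0
```

```bash
echo '[[0, 0, 0, 0, 0.85], [0, 0, 0, 0, 0.75], [0, 0, 0, 0, 0.75]]' > mv.in && python3 nudge.py mv.in 12|egrep 'force|width'; echo '[[0, 0, 0, 0, 0.7], [0, 0, 0, 0, 0.65], [0, 0, 0, 0, 0.65]]' > mv.in && python3 nudge.py mv.in |egrep 'force|width';  echo '[[0, 0, 0, 0, 0.6], [0, 0, 0, 0, 0.55], [0, 0, 0, 0, 0.55]]' > mv.in && python3 nudge.py mv.in |egrep 'force|width';  echo '[[0, 0, 0, 0, 0.5], [0, 0, 0, 0, 0.45], [0, 0, 0, 0, 0.45]]' > mv.in && python3 nudge.py mv.in|egrep 'force|width';  echo '[[0, 0, 0, 0, 0.4], [0, 0, 0, 0, 0.37], [0, 0, 0, 0, 0.37], [0, 0, 0, 0, 0.37]]' > mv.in && python3 nudge.py mv.in|egrep 'force|width|pos'
python3 -c "
from h import *
D=cams();im=D['scene']['image'][130:222,270:410]
cv2.imwrite('pics/sq1.png',cv2.resize(im,None,fx=5,fy=5,interpolation=cv2.INTER_CUBIC))"
```

```text
force: [0.3, 5.8, 5.4]
width: 0.794
gripper_force: 2.8
force: [0.3, 4.7, 3.9]
width: 0.654
gripper_force: 2.6
force: [-0.1, 6.2, 2.9]
width: 0.553
gripper_force: 2.5
force: [0.2, 9.0, 5.7]
width: 0.453
gripper_force: 3.9
position: [0.5476, -0.2898, 0.1258]
force: [0.2, 2.4, 5.4]
width: 0.371
gripper_force: 6.5
```

View pad.

View pics/sq1.png

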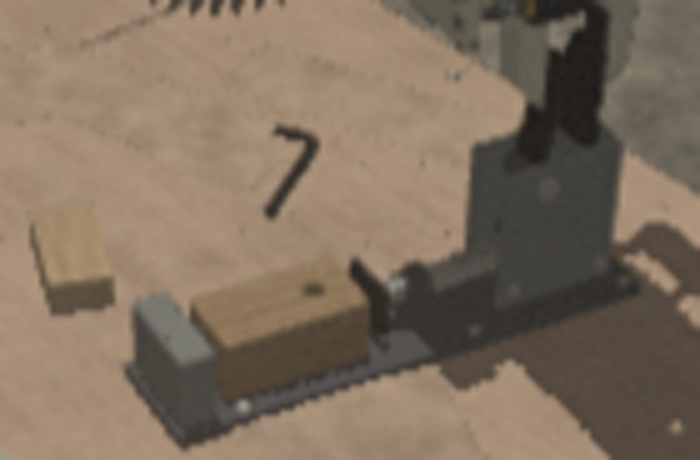

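The pad has advanced by about 14 mm and the block is undisturbed, so I'll release and squeeze again.

```bash
echo '[[0, 0, 0, 0, 0.5], [0, 0, 0, 0, 0.6], [0, 0, 0, 0, 0.7], [0, 0, 0, 0, 0.82], [0, 0, 0, 0, 0.86], [0, 0, 0, 0, 0.86]]' > mv.in && python3 nudge.py mv.in 12|egrep 'force|width'; for i in 1; do echo '[[0, 0, 0, 0, 0.78], [0, 0, 0, 0, 0.72], [0, 0, 0, 0, 0.65], [0, 0, 0, 0, 0.65]]' > mv.in && python3 nudge.py mv.in |egrep 'force|width';  echo '[[0, 0, 0, 0, 0.6], [0, 0, 0, 0, 0.55], [0, 0, 0, 0, 0.55]]' > mv.in && python3 nudge.py mv.in |egrep 'force|width';  echo '[[0, 0, 0, 0, 0.5], [0, 0, 0, 0, 0.45], [0, 0, 0, 0, 0.45]]' > mv.in && python3 nudge.py mv.in|egrep 'force|width';  echo '[[0, 0, 0, 0, 0.4], [0, 0, 0, 0, 0.38], [0, 0, 0, 0, 0.38]]' > mv.in && python3 nudge.py mv.in|egrep 'force|width|pos'; done
```

```text
force: [-0.1, -0.1, 0.1]
width: 0.835
gripper_force: 0.0
force: [-0.9, 4.1, 3.9]
width: 0.653
gripper_force: 2.6
force: [0.2, 5.2, 3.7]
width: 0.555
gripper_force: 2.5
force: [-0.5, 7.0, 6.4]
width: 0.454
gripper_force: 4.0
position: [0.5475, -0.2893, 0.1258]
force: [-1.0, 4.1, 4.9]
width: 0.38
gripper_force: 7.0
```

```bash
echo '[[0, 0, 0, 0, 0.5], [0, 0, 0, 0, 0.6], [0, 0, 0, 0, 0.7], [0, 0, 0, 0, 0.82], [0, 0, 0, 0, 0.86], [0, 0, 0, 0, 0.86]]' > mv.in && python3 nudge.py mv.in 8|egrep 'force|width'; echo '[[0, 0, 0, 0, 0.78], [0, 0, 0, 0, 0.74], [0, 0, 0, 0, 0.7], [0, 0, 0, 0, 0.7]]' > mv.in && python3 nudge.py mv.in |egrep 'force|width';  echo '[[0, 0, 0, 0, 0.67], [0, 0, 0, 0, 0.65], [0, 0, 0, 0, 0.65]]' > mv.in && python3 nudge.py mv.in |egrep 'force|width';  echo '[[0, 0, 0, 0, 0.62], [0, 0, 0, 0, 0.6], [0, 0, 0, 0, 0.6]]' > mv.in && python3 nudge.py mv.in|egrep 'force|width|pos'
```

```text
force: [0.1, 0.2, -0.8]
width: 0.837
gripper_force: 0.1
force: [-0.9, 5.3, 4.2]
width: 0.701
gripper_force: 3.1
force: [-0.8, 7.1, 4.5]
width: 0.65
gripper_force: 3.0
position: [0.5475, -0.2885, 0.1257]
force: [-0.2, 6.6, 5.2]
width: 0.602
gripper_force: 3.0
```

```bash
echo '[[0, 0, 0, 0, 0.58], [0, 0, 0, 0, 0.56], [0, 0, 0, 0, 0.56]]' > mv.in && python3 nudge.py mv.in|egrep 'force|width|pos';echo '[[0, 0, 0, 0, 0.54], [0, 0, 0, 0, 0.52], [0, 0, 0, 0, 0.52]]' > mv.in && python3 nudge.py mv.in|egrep 'force|width|pos'
```

```text
position: [0.5476, -0.2885, 0.1257]
force: [-0.3, 5.8, 3.7]
width: 0.562
gripper_force: 2.9
position: [0.5476, -0.2884, 0.1258]
force: [0.1, 6.1, 5.3]
width: 0.521
gripper_force: 3.1
```

```bash
echo '[[0, 0, 0, 0, 0.5], [0, 0, 0, 0, 0.48], [0, 0, 0, 0, 0.48]]' > mv.in && python3 nudge.py mv.in|egrep 'force|width|pos';echo '[[0, 0, 0, 0, 0.46], [0, 0, 0, 0, 0.44], [0, 0, 0, 0, 0.44]]' > mv.in && python3 nudge.py mv.in|egrep 'force|width|pos'; echo '[[0, 0, 0, 0, 0.42], [0, 0, 0, 0, 0.4], [0, 0, 0, 0, 0.4]]' > mv.in && python3 nudge.py mv.in|egrep 'force|width|pos'
```

```text
position: [0.5478, -0.2876, 0.1258]
force: [-0.3, 7.7, 6.4]
width: 0.481
gripper_force: 4.2
position: [0.548, -0.2868, 0.1259]
force: [0.1, 10.6, 7.1]
width: 0.438
gripper_force: 5.1
position: [0.5479, -0.2876, 0.1259]
force: [-0.1, 8.5, 6.4]
width: 0.418
gripper_force: 8.3
```

```bash
python3 -c "
from h import *
D=cams();im=D['scene']['image'][130:222,285:405]
cv2.imwrite('pics/sq3.png',cv2.resize(im,None,fx=6.5,fy=6.5,interpolation=cv2.INTER_CUBIC))
# predicted crop px
for x in range(100,130,4): print(x,np.round((proj(D['scene'],place(C,[[x/1e3,-.018,.045],[x/1e3,.018,.045]]))-[285,130]+.5)*6.5-.5).tolist())
for b in (150,154,157.5): print('blk',b,np.round((proj(D['scene'],place(C,np.array([[b+42.5,.0225,46],[b+42.5,-.0225e3,46],[b+42.5,22.5,46],[b-42.5,22.5,46]])/1e3))-[285,130]+.5)*6.5-.5).tolist())
o=arm.observe();print(o['clock'],o['gripper_force'],o['force'],o['width'])"
```

```text
100 [[354.0, 341.0], [398.0, 388.0]]
104 [[345.0, 343.0], [390.0, 391.0]]
108 [[337.0, 346.0], [381.0, 394.0]]
112 [[328.0, 349.0], [373.0, 397.0]]
116 [[320.0, 352.0], [364.0, 399.0]]
120 [[311.0, 354.0], [355.0, 402.0]]
124 [[303.0, 357.0], [347.0, 405.0]]
128 [[294.0, 360.0], [338.0, 408.0]]
blk 150 [[174.0, 428.0], [148.0, 397.0], [200.0, 460.0], [388.0, 398.0]]
blk 154 [[165.0, 431.0], [139.0, 400.0], [191.0, 463.0], [379.0, 400.0]]
blk 157.5 [[157.0, 434.0], [131.0, 403.0], [183.0, 466.0], [372.0, 403.0]]
20.5 8.30786491802428 [-0.34869607  8.08462132  6.237761  ] 0.42200622864884907
```

View pics/sq3.png

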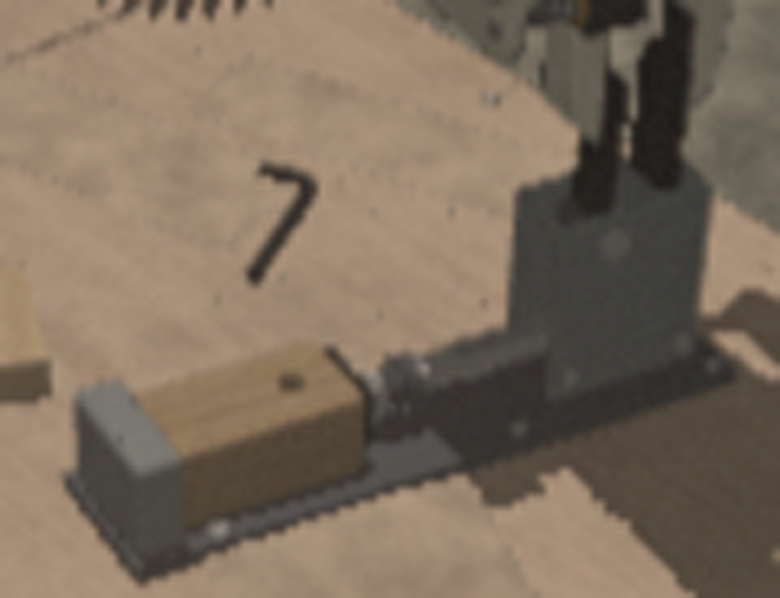

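The block is home at the jaw (183,466) with the pad bearing on it. From finger geometry the trigger is at about 0.29 rad and the pad is in about 3 mm. Even a full squeeze adds at most 4.4 mm more, so it is safe to squeeze harder.

```bash
cat >> h.py <<'E'
def q():
    o=arm.observe(); r=o["position"][:2]-C[:2]; x=r@[np.cos(C[2]),np.sin(C[2])]*1e3+o["width"]*46
    print("face",round(x,1),"q",round(.2-np.arcsin((x-5)/43),3),"w",round(o["width"],3),"gf",round(o["gripper_force"],1),"F",np.round(o["force"],1),round(o["clock"],1))
E
python3 -c "from h import *;q()"
echo '[[0, 0, 0, 0, 0.41], [0, 0, 0, 0, 0.4], [0, 0, 0, 0, 0.4]]' > mv.in && python3 nudge.py mv.in 11 >/dev/null; python3 -c "from h import *;q()"
echo '[[0, 0, 0, 0, 0.39], [0, 0, 0, 0, 0.38], [0, 0, 0, 0, 0.38], [0, 0, 0, 0, 0.38]]' > mv.in && python3 nudge.py mv.in 14 >/dev/null; python3 -c "from h import *;q()"
```

```text
face 1.2 q 0.288 w 0.422 gf 8.3 F [-0.3  8.1  6.2] 20.5
face -0.5 q 0.329 w 0.402 gf 11.3 F [-0.4  7.3  6.3] 20.8
face -2.3 q 0.372 w 0.382 gf 14.3 F [-1.4  5.   5.7] 21.2
```

```bash
echo '[[0, 0, 0, 0, 0.37], [0, 0, 0, 0, 0.36], [0, 0, 0, 0, 0.36], [0, 0, 0, 0, 0.36], [0, 0, 0, 0, 0.36]]' > mv.in && python3 nudge.py mv.in 16 >/dev/null; python3 -c "from h import *;q()"; echo '[[0, 0, 0, 0, 0.36], [0, 0, 0, 0, 0.36], [0, 0, 0, 0, 0.36], [0, 0, 0, 0, 0.36], [0, 0, 0, 0, 0.36]]' > mv.in && python3 nudge.py mv.in >/dev/null; python3 -c "from h import *;q()"
```

```text
face -4.1 q 0.414 w 0.362 gf 16.8 F [-0.3  2.3  5.4] 21.7
face -4.0 q 0.412 w 0.364 gf 16.8 F [-0.4  2.7  4.8] 22.2
```

```bash
python3 -c "
from cell import arm
print(arm.sign_off())"
```

```text
the job is handed in; nothing more can be done
None
```

The job is handed in at about 22 s, with the block home against the end jaw and the trigger still squeezed; I estimate the spring pad is in about 7 mm, but sign-off returned no verdict.

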